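# Zero the frit mill and set its gap

### The job

Set the grind gap of the frit mill on the glass bench: turn the adjusting ring on its top clockwise (seen from above) until you feel the burrs touch, firmly but without forcing it, then back it off anticlockwise by exactly three clicks and let go. Only the ring's lug may push the zero pointer, so keep the gripper off it, and leave the jar, the tape roll and the brush where they are.

Things in the scene. Friction and masses are not known exactly. Their poses are not given: they have to be found in the camera images.
- mill: The frit mill, bolted down: grey housing 170 x 150 x 100 mm on a 230 x 190 mm base plate, black motor on its +y side, steel chute on its -x side; on top a flange 154 mm across with white ticks 24 degrees apart, and the adjusting ring. Origin: centre of its underside; z up, along the ring's axis.
- ring (a joint): Turn of the adjusting ring (rad, grows clockwise from above, -1.3 to 2.6; start about -0.4 to 0.4). 15 clicks a turn, 0.419 rad (24 degrees) each: notches that take 0.1 to 0.2 N m to turn over; let go, the ring settles in the nearest notch. Where the burrs touch is hidden and differs every time, at 0.9 to 1.7.
- burr: Upper burr, hidden in the ring, turns with it. Touch is a stop 2 degrees past the bottom of a notch (click 0; the next one anticlockwise is click 1); from there the torque rises by 8 N m per rad. Lean on it with 0.3 to 0.5 N m for half a second (0.2 may be a notch, 0.75 damages the burrs), then it springs back to click 0 if let go. Origin on the axis, 125 mm up; z up, x to the lug.
- ring_grip (a point): Middle of the ring's grip bar, on the ring's axis, 168 mm above the bench. Aluminium ring: disc 96 mm across, top face at 142 mm; the upright bar across it is 74 mm long (along x), 14 mm thick (along y), from 142 to 183 mm: pinch it across y (fingertips above 145 mm) and turn about the axis; it does not rise. x points to the lug, z up.
- lug_mark (a point): Clockwise face of the ring's lug, an aluminium block 12 mm wide, 10 mm high, sticking out of the ring's rim to 69 mm from the axis, top 139 mm above the bench. The point is 62 mm from the axis, on the ring's x axis.
- pointer: Zero pointer: loose flat steel collar lying on the flange around the ring's axis, 112 to 132 mm across, with one upright finger 5 mm wide, 57 to 75 mm from the axis, top 137 mm above the bench. It starts 0 to 1 rad clockwise of the lug, is pushed on by the lug and stays at the farthest place the lug reached. Origin near the axis, z up, x along the finger.
- pointer_mark (a point): Anticlockwise face of the pointer's finger, 62 mm from the axis; meets lug_mark (in plan) while the lug pushes it. Three clicks apart is about 75 mm in plan.
- jar: Bystander: closed glass jar, 60 mm across, 85 mm high; origin at the centre of its underside.
- tape: Bystander: roll of copper tape lying flat, 84 mm across, 25 mm high; origin at the centre of its underside.
- brush: Bystander: small brush lying on the bench, about 190 mm long; origin at its underside, x along it.
Not all that is in view belongs to the job. There is more than one size of the pointer; the job needs the middle-sized.

How it is judged:
On the way:
1. the ring is turned clockwise until the burrs touch: at least 4 N between them for 0.2 s (contact force between burr and anything else above 4 N), for 0.2 s.
At the end, for the whole second after the job is handed in: The ring is backed off three clicks (within 0.4 of a click: 64.4 to 82 mm in plan between the lug's face and the zero pointer's face, both 62 mm from the axis) from where the burrs touched; the burrs are clear of each other (under 0.5 N) and the ring is at rest (horizontal distance between lug_mark and pointer_mark between 0.0644 and 0.082 m and contact force between burr and anything else below 0.5 N and angular speed of burr below 0.05 rad/s).
It fails at once if the burrs are forced together: more than 22 N between them (about 0.8 N m on the ring) (contact force between burr and anything else above 22 N).
It fails at once if the robot touches the zero pointer (contact force between any of the fingers, the arm and pointer above 1 N).
It fails at once if a bystander is moved more than 20 mm (distance of any of jar, tape, brush from where it was at the start of the episode above 0.02 m).
It also fails if it takes over 72 s, if anything falls off the work surface, if the arm or the gripper's body presses on something with over 40 N, if the wrist force passes 120 N, or if a joint passes its speed limit or range.

### The arm

A 6-joint arm with a two-finger parallel gripper is mounted at the origin on the work surface. World frame = base frame: x ahead of the robot, y to its left, z up, the work surface at z = 0. Lengths are in m, angles in rad, forces in N, time in s.
With the tool pointing down it reaches from about 0.4 to 0.825 m from the base axis. Payload 7 kg.
Tool frame: the origin (TCP) lies on the mounting face of the last link; the fingertips stand 178 mm ahead of it and the grasp point (between the pads) lies 159 mm ahead of it; z points along the fingers, y is the direction in which the jaws open and shut (so a half turn about z gives the same grasp; the last joint's range is limited). The gripper opens to 88 mm and grips with 3 to 60 N. Pads are 19 mm wide; open, the fingers measure 130 mm over their backs; the gripper's body (78 mm by 193 mm) begins 47 mm behind the grasp point.
Start: joints at [1.492, 0.359, 0.012, 0, -1.224, -0.288], TCP at [0.242, 0.63, 0.405] pointing down, gripper open.
Joint ranges: [-3.07, 3.07], [-1.43, 2.12], [-1.02, 1.25], [-3.03, 1.67], [-3.05, -0], [-3.03, 3.03]. Speed limits (rad/s): [2.39, 2.39, 3.01, 3.14, 3.14, 3.14].

### API

Orientations are given as [roll, pitch, yaw] about the fixed x, y, z axes, in that order (R = Rz(yaw) Ry(pitch) Rx(roll)).
In Python, from station import * gives the robot as it stands.
- The arm moves only by the tool arm_command, never from a script. Its argument "targets" is a list of rows, each a list of 3 entries, a list of its own where there are three numbers: the turn, a rotation vector about the world's x, y, z in rad, then the shift along the world's x, y, z in mm, then the closure, from 0 (fully open) to 1 (shut). In form: [[[wx, wy, wz], [tx, ty, tz], fingers], ...]. A call has 1 to 8 rows; each row shifts and turns the commanded pose from where the row before left it; what a row does not reach is not made up. A row lasts 1/10 s, in which the tool goes at most 50 mm and 8.59 degrees, less where a joint would pass 70% of its speed; a pose out of reach is approached as far as the arm can. A call with a gripper value outside its range is refused whole. The fingers move at their own pace and stop on an object; "squeeze" is the grip in N (left out, the last holds). Time passes only in rows, so rows that do not move let the fingers close. It gives the time, the measured TCP pose, the force and the opening at its end, in the units of the state.
- get_state(): the state, without advancing time (a new reading comes with each control period).
- grab_frame(name): name is "scene" or "top" or "wrist"; returns (picture, depth): 480x640x3 uint8, red, green, blue; 480x640 float32, m along the optical axis (not along the pixel's ray), 0 where there is no reading.
- camera_params(name): a dict with "mtx" (3x3 intrinsics, pixels), "k1" (the pictures are not rectified: a ray, as slopes to the right and down, at radius r is drawn at 1 + k1 r^2 times it, then the intrinsics apply), "eye" and "orientation" of the camera in the world. Camera axes: x right, y down, z forward; pixel columns grow to the right and rows downward; lengths in m; the calibration is good to about 2 mm. A picture is of the moment at which its call begins: read the wrist's pose just before it. camera_params takes no time and is no camera call; for the wrist camera it gives the pose at the moment of the call.
- job_done(): hands the job in, once; it reports no verdict.
The state is a dict: "t": time; "q": joint angles; "qd": joint speeds; "joint_efforts": joint torques, N m; "eef_pos": TCP position; "ee_rot": TCP orientation; "force": force on the tool from outside, world axes, zero at the start; "moment": the same for the moment, N m; "width": finger opening in m.
Only numpy, scipy, OpenCV 4.12 (cv2) and the standard library are available. Lean on these libraries where they do the work, as an engineer would, in place of code of your own. Each camera call takes 0.05 s, during which the arm holds its last target.

## Working session

There is one attempt and no reset: what is moved stays moved. The work goes in short steps, Python scripts to look and compute and a tool call to move; the robot and the scene stay as the last step left them, time stands still between calls to the robot, and variables do not carry over. Pictures are saved under pics/ and viewed, and the job is handed in when it is done.

Besides the shell and the picture viewer there is one more tool, called after ">>>" by a JSON object that holds its "op" and its "data", one argument or row to a line. arm_command: Moves the arm, as the interface text tells. Its arguments: {"type":"object","properties":{"targets":{"type":"array"},"squeeze":{"type":"number"}},"required":["targets"]}

```bash
ls; mkdir -p pics; python3 - <<'E'
from station import *
import cv2
s=get_state()
for k,v in s.items(): print(k,v)
for n in ["scene","top","wrist"]:
    p,d=grab_frame(n); cv2.imwrite(f"pics/{n}0.png",p[:,:,::-1]); import numpy as np; np.save(f"pics/{n}0d.npy",d); print(n,camera_params(n))
E
```

```text
pics
t 0.0
q [ 1.49206688e+00  3.59396533e-01  1.10764847e-02 -3.80189849e-04
 -1.22412433e+00 -2.88124857e-01]
qd [ 0.000224   -0.00150718 -0.00071034 -0.00022979 -0.00071799  0.00178369]
joint_efforts [-2.32460166e-03 -5.82707226e+01  2.93048573e+01  6.99697763e+00
  6.84289495e-03 -1.66046525e-04]
eef_pos [0.24201944 0.62991041 0.40371847]
ee_rot [ 3.13991097e+00 -1.25680943e-04 -3.66983667e-01]
force [ 0.81007251 -0.35934775  0.03187572]
moment [-0.00588184  0.02644801  0.0591047 ]
width 0.08802155901446282
scene {'mtx': array([[562.78260647,   0.        , 321.65038979],
       [  0.        , 562.78260647, 242.92955671],
       [  0.        ,   0.        ,   1.        ]]), 'k1': -0.020168888033393215, 'eye': array([1.38945366, 0.28869659, 1.07211884]), 'orientation': array([-2.35298352,  0.01400148,  1.84018822])}
top {'mtx': array([[520.92836702,   0.        , 321.31824359],
       [  0.        , 520.92836702, 244.40473745],
       [  0.        ,   0.        ,   1.        ]]), 'k1': 0.038279901505474855, 'eye': array([0.23743664, 0.02711769, 1.16402624]), 'orientation': array([-2.90917799, -0.0043442 , -1.53717679])}
wrist {'mtx': array([[366.99773641,   0.        , 323.05394448],
       [  0.        , 366.99773641, 241.47377677],
       [  0.        ,   0.        ,   1.        ]]), 'k1': -0.013752634161538473, 'eye': array([0.31048706, 0.6028201 , 0.38413429]), 'orientation': array([ 2.86193638e+00, -9.81389150e-04, -1.93810529e+00])}
```

View pics/scene0.png

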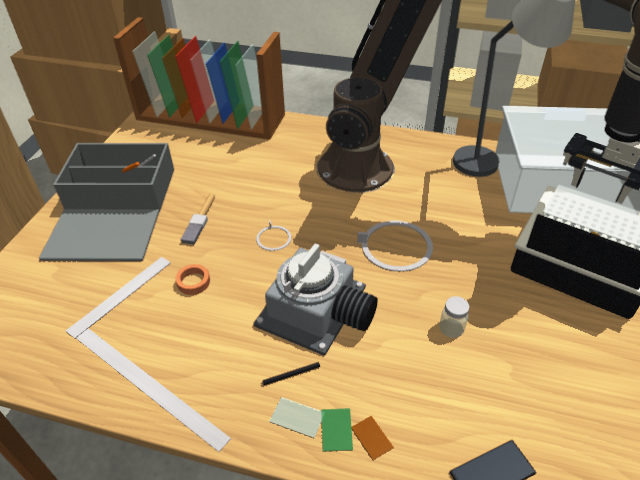

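View pics/top0.png

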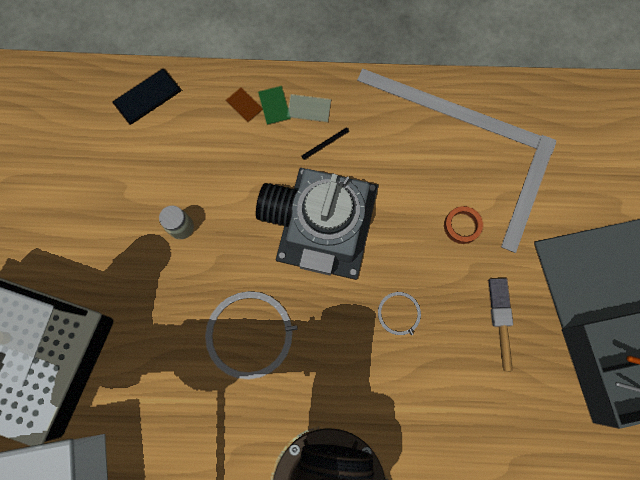

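View pics/wrist0.png

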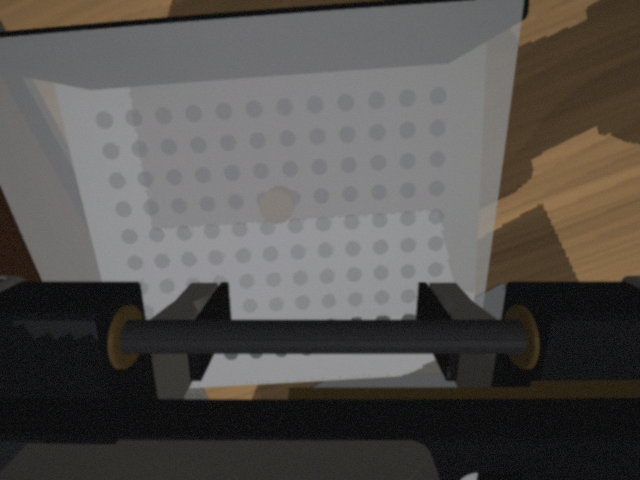

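```bash
cat > h.py <<'E'
from station import *
import numpy as np, cv2
from scipy.spatial.transform import Rotation as R
def ray(c,uv):
    m=c["mtx"];uv=np.asarray(uv,float).reshape(-1,2)
    D=np.array([c["k1"],0,0,0,0.])
    n=cv2.undistortPoints(uv.reshape(-1,1,2),m,D).reshape(-1,2)
    return R.from_euler("xyz",c["orientation"]).apply(np.c_[n,np.ones(len(n))])
def onz(c,uv,z):
    d=ray(c,uv); return c["eye"]+d*((z-c["eye"][2])/d[:,2])[:,None]
def pix(c,X):
    X=np.atleast_2d(X); r=R.from_euler("xyz",c["orientation"]).as_matrix()
    p=(X-c["eye"])@r
    rv=np.zeros(3)
    return cv2.projectPoints(p.reshape(-1,1,3),rv,rv,c["mtx"],np.array([c["k1"],0,0,0,0.]))[0].reshape(-1,2)
def cloud(c,d):
    v,u=np.mgrid[0:480,0:640]
    D=ray(c,np.c_[u.ravel(),v.ravel()]); 
    return (c["eye"]+D*d.ravel()[:,None]).reshape(480,640,3)
E
python3 - <<'E'
import cv2
a=cv2.imread("pics/top0.png")[150:290,240:400]; cv2.imwrite("pics/topz.png",cv2.resize(a,None,fx=5,fy=4.2,interpolation=cv2.INTER_CUBIC)[:600,:800])
a=cv2.imread("pics/scene0.png")[235:355,245:385]; cv2.imwrite("pics/scz.png",cv2.resize(a,None,fx=5,fy=5,interpolation=cv2.INTER_CUBIC))
from h import *
c=camera_params("top");d=np.load("pics/top0d.npy");P=cloud(c,d)
z=P[...,2]
reg=np.zeros(z.shape,bool);reg[150:290,240:400]=1
m=reg&(z>0.160)&(z<.2); print(m.sum(),P[m].mean(0),z[m].max())
b=P[m][:,:2];print(cv2.minAreaRect((b*1000).astype(np.float32)))
m=reg&(z>.138)&(z<.148);print(m.sum(),cv2.minEnclosingCircle((P[m][:,:2]*1000).astype(np.float32)),np.percentile(z[m],[5,50,95]))
m=reg&(z>.110)&(z<.130);print(m.sum(),cv2.minEnclosingCircle((P[m][:,:2]*1000).astype(np.float32)))
E
```

```text
290 [0.56130782 0.01941813 0.18030006] 0.18671296448479469
((563.9298706054688, 19.196533203125), (14.106855392456055, 73.76319885253906), 76.0129623413086)
1346 ((574.0361328125, 13.440126419067383), 60.483192443847656) [0.13865758 0.14125469 0.14433619]
1429 ((564.1312866210938, 18.752986907958984), 76.79054260253906)
```

View pics/topz.png

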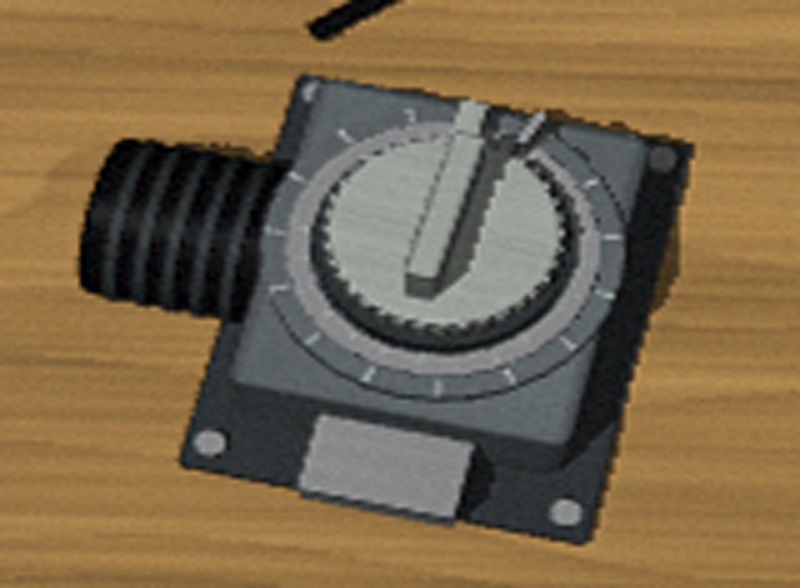

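View pics/scz.png

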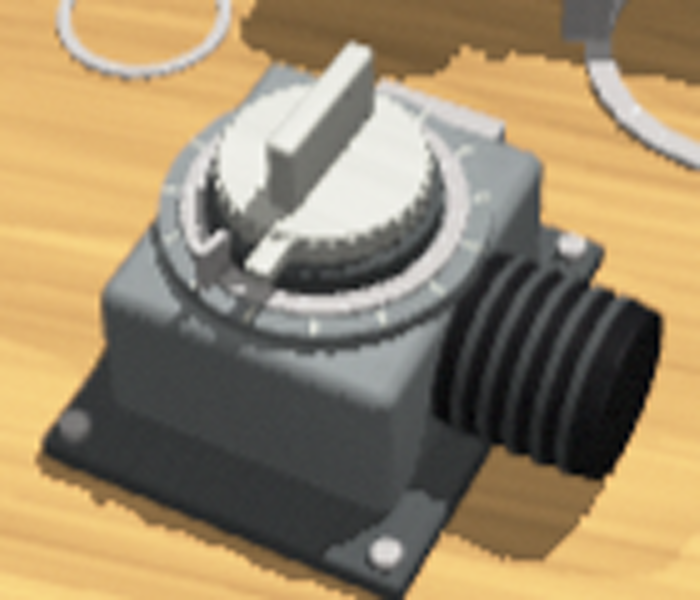

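```bash
python3 - <<'E'
from h import *
c=camera_params("top");d=np.load("pics/top0d.npy");P=cloud(c,d);z=P[...,2]
reg=np.zeros(z.shape,bool);reg[150:290,240:400]=1
m=reg&(z>0.165)&(z<.2);b=P[m][:,:2]-P[m][:,:2].mean(0);w,v=np.linalg.eigh(b.T@b);print(np.degrees(np.arctan2(v[1,1],v[0,1])))
C=np.array([.564,.019])
q=P[...,:2]-C;r=np.linalg.norm(q,axis=2);a=np.degrees(np.arctan2(q[...,1],q[...,0]))
m=reg&(r>.053)&(r<.078)&(z>.129)&(z<.15)
for l in sorted(zip(a[m].round(1),(r[m]*1000).round(),(z[m]*1000).round())):print(*l,end='; ')
E
```

```text
165.81520670344153
-33.8 60.0 131.0; -33.7 63.0 135.0; -33.6 60.0 136.0; -33.4 71.0 135.0; -33.3 68.0 129.0; -33.2 68.0 136.0; -32.8 72.0 138.0; -32.6 65.0 134.0; -32.4 58.0 132.0; -32.4 58.0 140.0; -32.3 62.0 136.0; -32.3 69.0 137.0; -32.0 66.0 138.0; -31.5 75.0 135.0; -31.3 64.0 136.0; -31.0 60.0 138.0; -31.0 72.0 134.0; -30.9 68.0 137.0; -30.6 57.0 131.0; -30.4 65.0 138.0; -30.3 69.0 140.0; -30.1 74.0 135.0; -30.0 58.0 135.0; -30.0 62.0 139.0; -13.9 59.0 132.0; -13.9 66.0 137.0; -13.5 61.0 134.0; -13.5 68.0 137.0; -13.1 53.0 141.0; -13.1 62.0 135.0; -12.6 64.0 137.0; -12.2 57.0 137.0; -12.2 66.0 137.0; -11.8 59.0 137.0; -11.7 68.0 137.0; -11.3 61.0 137.0; -10.9 63.0 139.0; -10.5 55.0 134.0; -10.5 65.0 139.0; -10.3 56.0 139.0; -10.1 67.0 139.0; -9.9 58.0 139.0; -9.7 69.0 138.0; -9.5 60.0 140.0; -9.0 63.0 137.0; -8.6 65.0 137.0; -8.4 66.0 141.0; -8.3 54.0 141.0; -8.0 69.0 139.0; -7.8 57.0 140.0; -7.5 59.0 140.0; -7.1 62.0 137.0; -6.9 63.0 141.0; -6.6 66.0 140.0; -6.3 68.0 140.0; -6.0 55.0 137.0; -5.6 59.0 133.0; -5.1 63.0 135.0; -5.0 63.0 142.0; -4.7 66.0 138.0; -4.5 68.0 138.0; -3.8 56.0 135.0; -3.6 57.0 138.0; -3.4 60.0 136.0; -3.3 61.0 139.0; -3.1 63.0 139.0; -1.7 55.0 139.0;
```

The top and scene views show the mill at about (325,210) in top. The lug is at (345,180) and the pointer finger is just clockwise of it. The ring axis is near (0.564, 0.019) and the bar yaw is about -14.2°. Now moving over it.

>>> {"op": "arm_command", "data": {
  "targets": [
    [[0,0,0.008],[20,-38,3],0],
    [[0,0,0.008],[20,-38,3],0],
    [[0,0,0.008],[20,-38,3],0],
    [[0,0,0.008],[20,-38,3],0],
    [[0,0,0.008],[20,-38,3],0],
    [[0,0,0.008],[20,-38,3],0],
    [[0,0,0.008],[20,-38,3],0],
    [[0,0,0.008],[20,-38,3],0]
  ]
}}

```text
t: 0.95
eef_pos: [0.4025, 0.3243, 0.4288]
ee_rot: [-3.141, 0.0, -0.302]
force: [0.4, 0.8, 0.6]
width: 0.0877
```

>>> {"op": "arm_command", "data": {
  "targets": [
    [[0,0,0.008],[20,-38,0],0],
    [[0,0,0.008],[20,-38,0],0],
    [[0,0,0.008],[20,-38,0],0],
    [[0,0,0.008],[20,-38,0],0],
    [[0,0,0.008],[20,-38,0],0],
    [[0,0,0.008],[20,-38,0],0],
    [[0,0,0],[20,-38,0],0],
    [[0,0,0],[0,0,0],0]
  ]
}}

```text
t: 1.75
eef_pos: [0.5434, 0.0564, 0.4281]
ee_rot: [3.14, 0.001, -0.259]
force: [-0.2, -0.2, -0.3]
width: 0.0873
```

```bash
python3 - <<'E'
from h import *
print(get_state()["eef_pos"],get_state()["moment"])
c=camera_params("wrist");p,d=grab_frame("wrist");cv2.imwrite("pics/w1.png",p[:,:,::-1])
P=cloud(c,d);z=P[...,2];q=P[...,:2]-[.564,.019];r=np.linalg.norm(q,axis=2)
m=(z>.165)&(z<.195)&(r<.06);print(m.sum())
if m.sum()>50:
    b=P[m][:,:2]; print(cv2.minAreaRect((b*1000).astype(np.float32)),np.median(z[m]))
    b=b-b.mean(0);w,v=np.linalg.eigh(b.T@b);print(np.degrees(np.arctan2(v[1,1],v[0,1])))
E
```

```text
[0.54342971 0.05642402 0.42805701] [0.00806557 0.0694147  0.04735637]
2772
((564.92333984375, 19.830446243286133), (14.330743789672852, 73.79561614990234), 75.738037109375) 0.18279212366803277
165.93893746779537
```

View pics/w1.png

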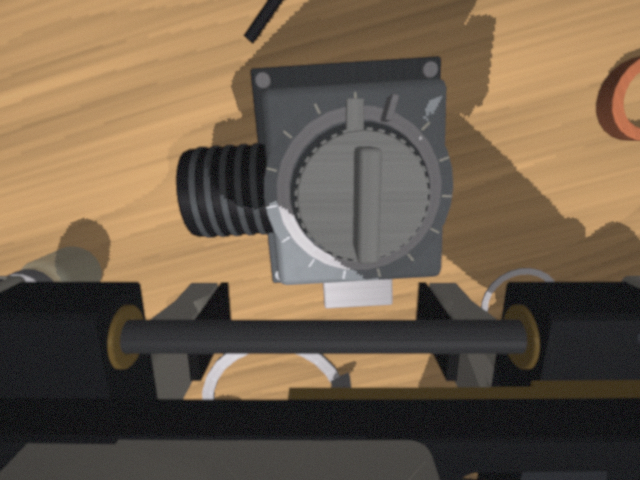

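The wrist view shows the bar at about (368,205), with the lug at (355,112) and the pointer at (391,107). It measures the bar centre at (564.9, 19.8) mm, which agrees with the top view to 1 mm.

>>> {"op": "arm_command", "data": {
  "targets": [
    [[0,0,0.012],[10,-18,0],0],
    [[0,0,0],[11,-19,0],0],
    [[0,0,0],[0,0,-20],0],
    [[0,0,0],[0,0,-20],0],
    [[0,0,0],[0,0,-20],0],
    [[0,0,0],[0,0,0],0],
    [[0,0,0],[0,0,0],0]
  ]
}}

```text
t: 2.5
eef_pos: [0.5631, 0.0237, 0.369]
ee_rot: [3.141, 0.0, -0.242]
force: [0.4, 0.5, -0.4]
width: 0.0874
```

>>> {"op": "arm_command", "data": {
  "targets": [
    [[0,0,0],[1.5,-4,-10],0],
    [[0,0,0],[0,0,-15],0],
    [[0,0,0],[0,0,-15],0],
    [[0,0,0],[0,0,0],0],
    [[0,0,0],[0,0,0],0]
  ]
}}

```text
t: 3.0
eef_pos: [0.5648, 0.0191, 0.3292]
ee_rot: [3.142, -0.0, -0.243]
force: [0.5, 0.1, 0.3]
width: 0.0875
```

```bash
python3 - <<'E'
from h import *
s=get_state();print(s["t"],s["eef_pos"],s["ee_rot"],s["force"],s["moment"],s["q"])
E
```

```text
3.0 [0.56484726 0.01907292 0.32919794] [ 3.14155335e+00 -4.70740166e-04 -2.42525935e-01] [0.51708208 0.08854195 0.33766352] [-0.04688106 -0.01589274  0.02065214] [ 3.80113230e-01  2.41059655e-01 -3.38582046e-01  3.66373309e-04
 -9.90795178e-01  9.47956425e-01]
```

>>> {"op": "arm_command", "data": {
  "targets": [
    [[0,0,0],[0,0,0],1],
    [[0,0,0],[0,0,0],1],
    [[0,0,0],[0,0,0],1],
    [[0,0,0],[0,0,0],1],
    [[0,0,0],[0,0,0],1],
    [[0,0,0],[0,0,0],1],
    [[0,0,0],[0,0,0],1],
    [[0,0,0],[0,0,0],1]
  ],
  "squeeze": 20
}}

```text
t: 3.8
eef_pos: [0.5646, 0.0191, 0.3286]
ee_rot: [3.142, 0.0, -0.243]
force: [1.1, 0.3, -0.2]
width: 0.0292
```

```bash
cat > s.py <<'E'
from h import *
s=get_state();print(s["t"],s["eef_pos"].round(4) if hasattr(s["eef_pos"],'round') else s["eef_pos"],"yaw",s["ee_rot"][2],s["force"],s["moment"],s["width"],s["q"][5],"w eff",s["joint_efforts"][5])
E
python3 s.py
```

```text
3.8 [0.5646 0.0191 0.3286] yaw -0.24278261468539242 [ 1.09633785  0.32827707 -0.18393487] [ 0.02941863 -0.04567148 -0.0024605 ] 0.02916146706148833 0.9478435647526464 w eff -5.1515185077732895e-05
```

>>> {"op": "arm_command", "data": {
  "targets": [
    [[0,0,0],[0,0,0],1],
    [[0,0,0],[0,0,0],1],
    [[0,0,0],[0,0,0],1],
    [[0,0,0],[0,0,0],1],
    [[0,0,0],[0,0,0],1],
    [[0,0,0],[0,0,0],1]
  ],
  "squeeze": 40
}}

```text
t: 4.4
eef_pos: [0.5648, 0.0202, 0.3286]
ee_rot: [-3.139, -0.001, -0.242]
force: [0.2, 6.7, -0.1]
width: 0.0137
```

```bash
python3 s.py
```

```text
4.4 [0.5648 0.0202 0.3286] yaw -0.24248981084662669 [ 0.17295979  6.73784354 -0.12688205] [ 2.42022737  0.18326248 -0.03037387] 0.013720792223228442 0.9477829840380386 w eff -1.2771367963182456e-06
```

>>> {"op": "arm_command", "data": {
  "targets": [
    [[0,0,0],[0,1,0],1],
    [[0,0,0],[0,0,0],1],
    [[0,0,0],[0,0,0],1]
  ]
}}

```text
t: 4.7
eef_pos: [0.5648, 0.0205, 0.3286]
ee_rot: [-3.141, -0.001, -0.243]
force: [1.7, 5.0, -1.8]
width: 0.014
```

```bash
python3 s.py
```

```text
4.7 [0.5648 0.0205 0.3286] yaw -0.24270382148101421 [ 1.66420049  4.97362047 -1.75906268] [ 1.73143929 -0.56037914  0.00705543] 0.013954703053830743 0.9460819096129202 w eff -0.01909283339045942
```

>>> {"op": "arm_command", "data": {
  "targets": [
    [[0,0,-0.03],[0,1,0],1],
    [[0,0,-0.05],[0,0,0],1],
    [[0,0,-0.05],[0,0,0],1],
    [[0,0,-0.05],[0,0,0],1],
    [[0,0,-0.05],[0,0,0],1],
    [[0,0,-0.05],[0,0,0],1],
    [[0,0,0],[0,0,0],1],
    [[0,0,0],[0,0,0],1]
  ]
}}

```text
t: 5.5
eef_pos: [0.5649, 0.021, 0.3287]
ee_rot: [-3.141, -0.001, -0.521]
force: [4.1, 0.6, -4.5]
width: 0.0137
```

```bash
python3 s.py; python3 - <<'E'
from h import *
p,d=grab_frame("top");cv2.imwrite("pics/t2.png",cv2.resize(p[150:290,240:400,::-1],None,fx=4,fy=4,interpolation=cv2.INTER_CUBIC))
E
```

```text
5.5 [0.5649 0.021  0.3287] yaw -0.5213980575222794 [ 4.12147103  0.61678847 -4.48777285] [ 0.26069732 -1.6429035   0.09266854] 0.01366056118275634 0.6657809448633489 w eff -0.1559643354266882
```

View pics/t2.png

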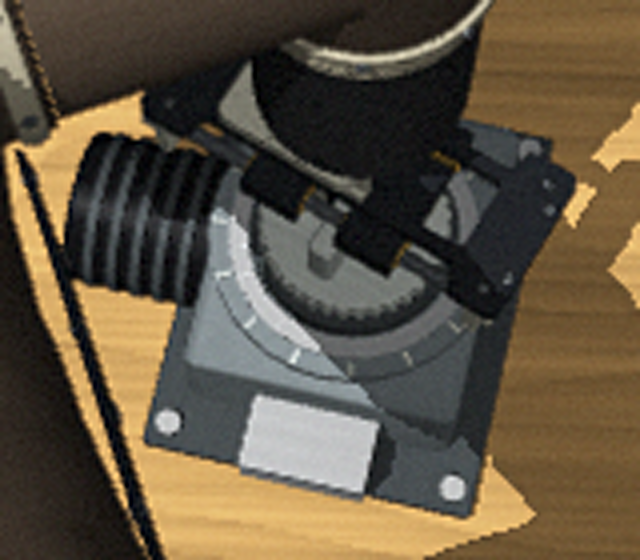

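The bar is turning with the gripper and Mz resists by about +0.09 N m. The next notch bottoms should be near yaw -0.66, -1.08, -1.50 and -1.92, so I'll slow down before -1.08.

>>> {"op": "arm_command", "data": {
  "targets": [
    [[0,0,-0.05],[0.5,0,-0.5],1],
    [[0,0,-0.07],[0,0,0],1],
    [[0,0,-0.07],[0,0,0],1],
    [[0,0,-0.07],[0,0,0],1],
    [[0,0,-0.07],[0,0,0],1],
    [[0,0,-0.07],[0,0,0],1],
    [[0,0,-0.05],[0,0,0],1],
    [[0,0,0],[0,0,0],1]
  ]
}}

```text
t: 6.35
eef_pos: [0.5652, 0.0212, 0.3286]
ee_rot: [-3.141, -0.0, -0.972]
force: [1.4, 1.6, 0.8]
width: 0.0136
```

```bash
python3 s.py
```

```text
6.35 [0.5652 0.0212 0.3286] yaw -0.9723971879610596 [1.39937841 1.63282514 0.75746271] [ 1.04318893 -0.65756987  0.03055123] 0.013602013730965411 0.21486277542873017 w eff -0.7889664731919765
```

>>> {"op": "arm_command", "data": {
  "targets": [
    [[0,0,-0.03],[0,0,0],1],
    [[0,0,-0.03],[0,0,0],1],
    [[0,0,0],[0,0,0],1],
    [[0,0,0],[0,0,0],1],
    [[0,0,0],[0,0,0],1]
  ]
}}

```text
t: 6.85
eef_pos: [0.5652, 0.0212, 0.3286]
ee_rot: [-3.141, -0.0, -1.032]
force: [0.3, 4.1, 6.0]
width: 0.0134
```

```bash
python3 s.py
```

```text
6.85 [0.5652 0.0212 0.3286] yaw -1.0322049715570245 [0.34868185 4.11757396 5.99167163] [ 1.63465478 -0.24335121  0.05074202] 0.01342694278198773 0.155080224668916 w eff -0.003429464195505716
```

>>> {"op": "arm_command", "data": {
  "targets": [
    [[0,0,-0.02],[0,0,0],1],
    [[0,0,-0.03],[0,0,0],1],
    [[0,0,0],[0,0,0],1],
    [[0,0,0],[0,0,0],1]
  ]
}}

```text
t: 7.25
eef_pos: [0.5653, 0.0212, 0.3286]
ee_rot: [-3.141, -0.0, -1.082]
force: [0.8, 3.9, 5.4]
width: 0.014
```

```bash
python3 s.py
```

```text
7.25 [0.5653 0.0212 0.3286] yaw -1.0823081414674105 [0.80103393 3.90818218 5.42401187] [ 1.68083143 -0.37263467 -0.02598376] 0.013959977772685093 0.10499889269766899 w eff -0.027243158547207713
```

>>> {"op": "arm_command", "data": {
  "targets": [
    [[0,0,-0.02],[0,0,0],1],
    [[0,0,-0.02],[0,0,0],1],
    [[0,0,0],[0,0,0],1],
    [[0,0,0],[0,0,0],1]
  ]
}}

```text
t: 7.65
eef_pos: [0.5653, 0.0212, 0.3286]
ee_rot: [-3.141, -0.0, -1.122]
force: [0.3, 4.8, 5.3]
width: 0.0139
```

```bash
python3 s.py
```

```text
7.65 [0.5653 0.0212 0.3286] yaw -1.122319442225555 [0.28723357 4.80585895 5.30185567] [ 1.6617339  -0.43894586 -0.06265015] 0.013927751077154944 0.0649999627179162 w eff 0.0014154708696878515
```

>>> {"op": "arm_command", "data": {
  "targets": [
    [[0,0,-0.02],[0,0,0],1],
    [[0,0,-0.02],[0,0,0],1],
    [[0,0,0],[0,0,0],1],
    [[0,0,0],[0,0,0],1]
  ]
}}

```text
t: 8.05
eef_pos: [0.5653, 0.0212, 0.3286]
ee_rot: [-3.14, -0.0, -1.162]
force: [2.0, 3.3, 5.7]
width: 0.0138
```

```bash
python3 s.py
```

```text
8.05 [0.5653 0.0212 0.3286] yaw -1.1624443033232015 [2.00315611 3.31072651 5.68382248] [ 1.65369065 -0.48835477 -0.04645927] 0.013816848200361921 0.024922718843036935 w eff 0.01939081004820764
```

>>> {"op": "arm_command", "data": {
  "targets": [
    [[0,0,-0.02],[0,0,0],1],
    [[0,0,-0.02],[0,0,0],1],
    [[0,0,0],[0,0,0],1],
    [[0,0,0],[0,0,0],1]
  ]
}}

```text
t: 8.45
eef_pos: [0.5654, 0.0213, 0.3286]
ee_rot: [-3.14, -0.0, -1.203]
force: [1.5, 5.1, 4.9]
width: 0.0136
```

```bash
python3 s.py
```

```text
8.45 [0.5654 0.0213 0.3286] yaw -1.202543860493645 [1.47671028 5.05584466 4.85940305] [ 1.71525381 -0.47539859 -0.0676525 ] 0.013619247339022316 -0.015248086437821875 w eff 0.035049665020778775
```

>>> {"op": "arm_command", "data": {
  "targets": [
    [[0,0,-0.02],[0,0,0],1],
    [[0,0,-0.02],[0,0,0],1],
    [[0,0,0],[0,0,0],1],
    [[0,0,0],[0,0,0],1]
  ]
}}

```text
t: 8.85
eef_pos: [0.5654, 0.0213, 0.3286]
ee_rot: [-3.14, 0.0, -1.243]
force: [1.3, 5.0, 5.6]
width: 0.0139
```

```bash
python3 s.py
```

```text
8.85 [0.5654 0.0213 0.3286] yaw -1.2425680817416223 [1.3237148  5.04639698 5.64853009] [ 1.67565939 -0.54717923 -0.07800168] 0.013883341779512037 -0.05526499676385338 w eff 0.05378608242608607
```

>>> {"op": "arm_command", "data": {
  "targets": [
    [[0,0,-0.02],[0,0,0],1],
    [[0,0,-0.02],[0,0,0],1],
    [[0,0,0],[0,0,0],1],
    [[0,0,0],[0,0,0],1]
  ]
}}

```text
t: 9.25
eef_pos: [0.5654, 0.0213, 0.3286]
ee_rot: [-3.14, 0.0, -1.283]
force: [1.0, 5.0, 5.3]
width: 0.0139
```

```bash
python3 s.py
```

```text
9.25 [0.5654 0.0213 0.3286] yaw -1.2826985427982185 [1.04927094 4.98712308 5.34217834] [ 1.77215085 -0.63147646 -0.1446079 ] 0.01394389156205771 -0.09540653862428455 w eff 0.0783917703665793
```

```bash
python3 - <<'E'
from h import *
p,d=grab_frame("wrist");cv2.imwrite("pics/w3.png",p[:,:,::-1])
p,d=grab_frame("scene");cv2.imwrite("pics/s3.png",cv2.resize(p[215:335,245:385,::-1],None,fx=5,fy=5,interpolation=cv2.INTER_CUBIC))
E
```

```text
(no output)
```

View pics/w3.png

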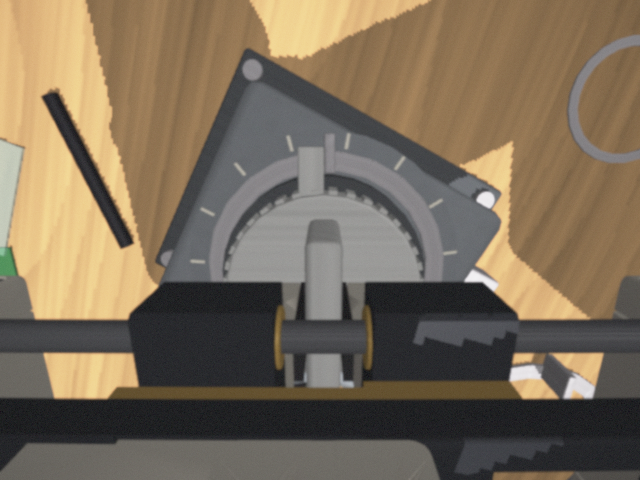

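View pics/s3.png

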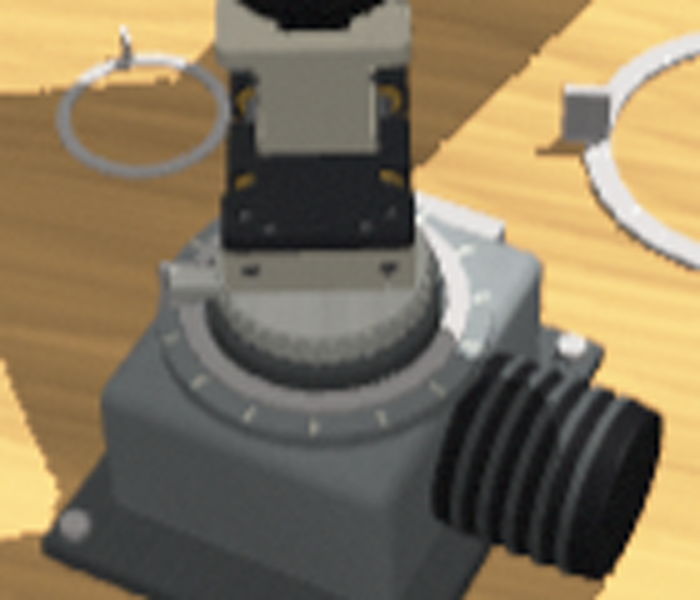

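The wrist view shows the lug at (311,170) against the pointer finger at (330,152), with the bar square between the pads and no slip. I'll continue in fine steps.

>>> {"op": "arm_command", "data": {
  "targets": [
    [[0,0,-0.02],[0,0,0],1],
    [[0,0,-0.02],[0,0,0],1],
    [[0,0,0],[0,0,0],1],
    [[0,0,0],[0,0,0],1]
  ]
}}

```text
t: 9.75
eef_pos: [0.5654, 0.0213, 0.3286]
ee_rot: [-3.14, 0.0, -1.323]
force: [1.6, 5.3, 4.7]
width: 0.0138
```

```bash
python3 s.py
```

```text
9.75 [0.5654 0.0213 0.3286] yaw -1.3227152803412983 [1.6024186  5.25905269 4.70487235] [ 1.74463494 -0.67496019 -0.09929671] 0.013829169723420747 -0.13540836685813393 w eff 0.11023262282833457
```

>>> {"op": "arm_command", "data": {
  "targets": [
    [[0,0,-0.02],[0,0,0],1],
    [[0,0,-0.01],[0,0,0],1],
    [[0,0,0],[0,0,0],1],
    [[0,0,0],[0,0,0],1]
  ]
}}

```text
t: 10.15
eef_pos: [0.5654, 0.0213, 0.3286]
ee_rot: [-3.14, 0.0, -1.352]
force: [2.7, 5.5, 4.2]
width: 0.014
```

```bash
python3 s.py
```

```text
10.15 [0.5654 0.0213 0.3286] yaw -1.3524720636903464 [2.71702485 5.5044456  4.15918247] [ 1.75662033 -0.69383628  0.05479884] 0.013993385252981523 -0.16523612815574137 w eff -0.01476811885368079
```

>>> {"op": "arm_command", "data": {
  "targets": [
    [[0,0,-0.01],[0,0,0],1],
    [[0,0,-0.01],[0,0,0],1],
    [[0,0,0],[0,0,0],1],
    [[0,0,0],[0,0,0],1]
  ]
}}

```text
t: 10.55
eef_pos: [0.5655, 0.0213, 0.3286]
ee_rot: [-3.14, 0.0, -1.372]
force: [1.9, 5.0, 3.9]
width: 0.0138
```

```bash
python3 s.py
```

```text
10.55 [0.5655 0.0213 0.3286] yaw -1.3722906644293706 [1.86306254 5.02563659 3.88881022] [ 1.67002249 -0.78306372  0.08399111] 0.01376009151708807 -0.18511390457562052 w eff -0.10131447343155742
```

>>> {"op": "arm_command", "data": {
  "targets": [
    [[0,0,-0.01],[0,0,0],1],
    [[0,0,-0.01],[0,0,0],1],
    [[0,0,0],[0,0,0],1],
    [[0,0,0],[0,0,0],1]
  ]
}}

```text
t: 10.95
eef_pos: [0.5655, 0.0213, 0.3286]
ee_rot: [-3.14, 0.0, -1.392]
force: [2.7, 5.1, 3.8]
width: 0.0139
```

```bash
python3 s.py
```

```text
10.95 [0.5655 0.0213 0.3286] yaw -1.3922200346327007 [2.70601973 5.09144591 3.81112366] [ 1.6731444  -0.71857153  0.11655861] 0.013894944701598052 -0.20506977069342086 w eff -0.1304594473913312
```

>>> {"op": "arm_command", "data": {
  "targets": [
    [[0,0,-0.01],[0,0,0],1],
    [[0,0,-0.01],[0,0,0],1],
    [[0,0,0],[0,0,0],1],
    [[0,0,0],[0,0,0],1]
  ]
}}

```text
t: 11.35
eef_pos: [0.5655, 0.0213, 0.3286]
ee_rot: [-3.14, 0.0, -1.412]
force: [1.9, 5.4, 5.2]
width: 0.0136
```

```bash
python3 s.py
```

```text
11.35 [0.5655 0.0213 0.3286] yaw -1.4120699421007232 [1.91508939 5.38918471 5.17090794] [ 1.749655   -0.76775935  0.18909414] 0.013610494733592354 -0.2249801381397614 w eff -0.20358153618872166
```

>>> {"op": "arm_command", "data": {
  "targets": [
    [[0,0,-0.01],[0,0,0],1],
    [[0,0,-0.01],[0,0,0],1],
    [[0,0,0],[0,0,0],1],
    [[0,0,0],[0,0,0],1]
  ]
}}

```text
t: 11.75
eef_pos: [0.5655, 0.0213, 0.3286]
ee_rot: [-3.14, 0.0, -1.432]
force: [2.2, 4.7, 5.2]
width: 0.0136
```

```bash
python3 s.py
```

```text
11.75 [0.5655 0.0213 0.3286] yaw -1.4319255331461103 [2.23564357 4.72989309 5.15179603] [ 1.67293122 -0.76430394  0.31929158] 0.01356118699299468 -0.24486450228674914 w eff -0.2921546995639801
```

Torque is now past notch level and rising steeply, so the burrs are touching. A little further, then hold.

>>> {"op": "arm_command", "data": {
  "targets": [
    [[0,0,-0.01],[0,0,0],1],
    [[0,0,-0.01],[0,0,0],1],
    [[0,0,0],[0,0,0],1],
    [[0,0,0],[0,0,0],1],
    [[0,0,0],[0,0,0],1]
  ]
}}

```text
t: 12.25
eef_pos: [0.5655, 0.0213, 0.3286]
ee_rot: [-3.14, 0.0, -1.452]
force: [2.3, 5.5, 5.2]
width: 0.0137
```

```bash
python3 s.py
```

```text
12.25 [0.5655 0.0213 0.3286] yaw -1.451687838654935 [2.33005146 5.54848262 5.22959186] [ 1.70799294 -0.90569152  0.38964899] 0.013700425726274624 -0.2646935030305061 w eff -0.3793008718639612
```

>>> {"op": "arm_command", "data": {
  "targets": [
    [[0,0,-0.01],[0,0,0],1],
    [[0,0,0],[0,0,0],1],
    [[0,0,0],[0,0,0],1],
    [[0,0,0],[0,0,0],1],
    [[0,0,0],[0,0,0],1],
    [[0,0,0],[0,0,0],1]
  ]
}}

```text
t: 12.85
eef_pos: [0.5655, 0.0214, 0.3286]
ee_rot: [-3.14, 0.0, -1.462]
force: [1.9, 4.9, 4.5]
width: 0.0137
```

```bash
python3 s.py
```

```text
12.85 [0.5655 0.0214 0.3286] yaw -1.4616450841355078 [1.9473895  4.88815894 4.47617031] [ 1.7221249  -0.85360425  0.43229451] 0.01365750817261729 -0.2746772183837505 w eff -0.43768638744950294
```

Mz and joint 6 effort both read 0.43 N m, held for over 0.5 s. Click 0 is near tool yaw -1.36. I'll back off three clicks to about -0.11.

>>> {"op": "arm_command", "data": {
  "targets": [
    [[0,0,0.06],[0,0,0],1],
    [[0,0,0.06],[0,0,0],1],
    [[0,0,0.06],[0,0,0],1],
    [[0,0,0.06],[0,0,0],1],
    [[0,0,0.06],[0,0,0],1],
    [[0,0,0.06],[0,0,0],1],
    [[0,0,0.06],[0,0,0],1],
    [[0,0,0.06],[0,0,0],1]
  ]
}}

```text
t: 13.65
eef_pos: [0.5652, 0.0212, 0.3286]
ee_rot: [-3.141, -0.0, -0.98]
force: [0.1, 3.7, 6.6]
width: 0.0135
```

```bash
python3 s.py
```

```text
13.65 [0.5652 0.0212 0.3286] yaw -0.9799815503223199 [0.06245606 3.67166934 6.63523131] [ 1.57819003 -0.2399728   0.07303295] 0.013530403825703276 0.20728092478718896 w eff -1.0185839608311653
```

>>> {"op": "arm_command", "data": {
  "targets": [
    [[0,0,0.06],[0,0,0],1],
    [[0,0,0.06],[0,0,0],1],
    [[0,0,0.06],[0,0,0],1],
    [[0,0,0.06],[0,0,0],1],
    [[0,0,0.06],[0,0,0],1],
    [[0,0,0.06],[0,0,0],1],
    [[0,0,0.06],[0,0,0],1],
    [[0,0,0.06],[0,0,0],1]
  ]
}}

```text
t: 14.45
eef_pos: [0.565, 0.0209, 0.3286]
ee_rot: [3.141, -0.0, -0.5]
force: [0.2, 3.3, 6.7]
width: 0.0136
```

>>> {"op": "arm_command", "data": {
  "targets": [
    [[0,0,0.06],[0,0,0],1],
    [[0,0,0.06],[0,0,0],1],
    [[0,0,0.06],[0,0,0],1],
    [[0,0,0.06],[0,0,0],1],
    [[0,0,0.06],[0,0,0],1],
    [[0,0,0.06],[0,0,0],1],
    [[0,0,0.03],[0,0,0],1],
    [[0,0,0],[0,0,0],1]
  ]
}}

```text
t: 15.25
eef_pos: [0.565, 0.0207, 0.3286]
ee_rot: [3.141, 0.0, -0.111]
force: [1.0, 2.1, 6.5]
width: 0.0138
```

>>> {"op": "arm_command", "data": {
  "targets": [
    [[0,0,0],[0,0,0],1],
    [[0,0,0],[0,0,0],1]
  ]
}}

```text
t: 15.45
eef_pos: [0.5649, 0.0207, 0.3286]
ee_rot: [3.141, 0.0, -0.112]
force: [0.7, 0.6, 6.6]
width: 0.0141
```

```bash
python3 s.py; python3 - <<'E'
from h import *
p,d=grab_frame("wrist");cv2.imwrite("pics/w4.png",p[:,:,::-1])
E
```

```text
15.45 [0.5649 0.0207 0.3286] yaw -0.1124909861215766 [0.71407528 0.55887374 6.57558364] [0.53978543 0.04654211 0.13334849] 0.014128512823907743 1.0749623318439547 w eff -0.14688651077449322
```

View pics/w4.png

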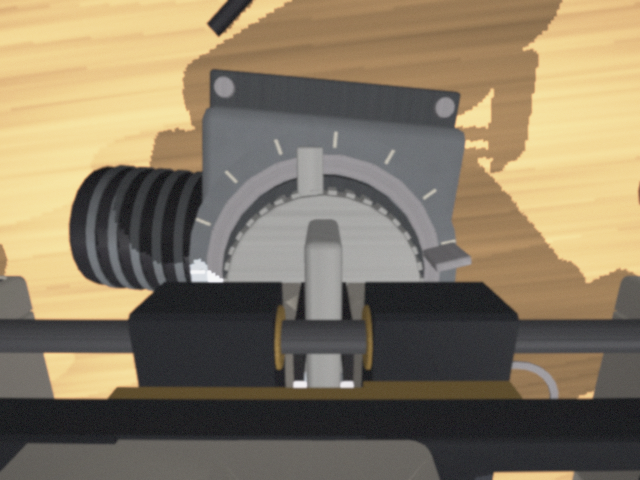

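The wrist view shows the lug at (311,170) and the pointer well clockwise at (447,258). Releasing so the ring can settle.

>>> {"op": "arm_command", "data": {
  "targets": [
    [[0,0,0.02],[0,0,0],1],
    [[0,0,0],[0,0,0],1],
    [[0,0,0],[0,0,0],0.5],
    [[0,0,0],[0,0,0],0.3],
    [[0,0,0],[0,0,0],0],
    [[0,0,0],[0,0,0],0],
    [[0,0,0],[0,0,0],0],
    [[0,0,0],[0,0,0],0]
  ]
}}

```text
t: 16.3
eef_pos: [0.565, 0.021, 0.328]
ee_rot: [3.141, 0.0, -0.093]
force: [-0.4, 0.7, -0.9]
width: 0.0563
```

>>> {"op": "arm_command", "data": {
  "targets": [
    [[0,0,0],[0,0,10],0],
    [[0,0,0],[0,0,20],0],
    [[0,0,0],[0,0,30],0],
    [[0,0,0],[0,0,30],0],
    [[0,0,0],[-20,30,10],0],
    [[0,0,0],[0,0,0],0],
    [[0,0,0],[0,0,0],0],
    [[0,0,0],[0,0,0],0]
  ]
}}

```text
t: 17.1
eef_pos: [0.5451, 0.0509, 0.4282]
ee_rot: [3.141, 0.0, -0.093]
force: [0.9, -0.6, 0.5]
width: 0.0875
```

```bash
python3 s.py; python3 - <<'E'
from h import *
c=camera_params("wrist");p,d=grab_frame("wrist");cv2.imwrite("pics/w5.png",p[:,:,::-1])
P=cloud(c,d);z=P[...,2];C=np.array([.565,.0202]);q=P[...,:2]-C;r=np.linalg.norm(q,axis=2)
m=(z>.165)&(z<.195)&(r<.06);b=P[m][:,:2];print(cv2.minAreaRect((b*1000).astype(np.float32)))
b=b-b.mean(0);w,v=np.linalg.eigh(b.T@b);print(np.degrees(np.arctan2(v[1,1],v[0,1])))
a=np.degrees(np.arctan2(q[...,1],q[...,0]))
m=(r>.058)&(r<.066)&(z>.131)&(z<.145)
h,e=np.histogram(a[m],np.arange(-180,181,2));print([(e[i],h[i]) for i in range(len(h)) if h[i]>2])
for lo,hi in((-60,40),(-130,-60)):
    k=m&(a>lo)&(a<hi); print(np.percentile(a[k],[2,50,98]) if k.any() else None)
E
```

```text
17.1 [0.5451 0.0509 0.4282] yaw -0.09254837800869109 [ 0.91115877 -0.61461188  0.50760808] [-0.08705127  0.01220243  0.01979149] 0.08751455265919122 1.0270980815698592 w eff -0.006079482118366286
((565.3526611328125, 19.822309494018555), (14.277474403381348, 73.0238037109375), 84.69084167480469)
174.80299407171384
[(np.int64(-88), np.int64(32)), (np.int64(-86), np.int64(30)), (np.int64(-84), np.int64(25)), (np.int64(-6), np.int64(17)), (np.int64(-4), np.int64(36)), (np.int64(-2), np.int64(37)), (np.int64(0), np.int64(38)), (np.int64(2), np.int64(39)), (np.int64(4), np.int64(30))]
[-4.84161411  0.39239221  5.61108611]
[-87.84743243 -85.26080791 -83.43675008]
```

View pics/w5.png

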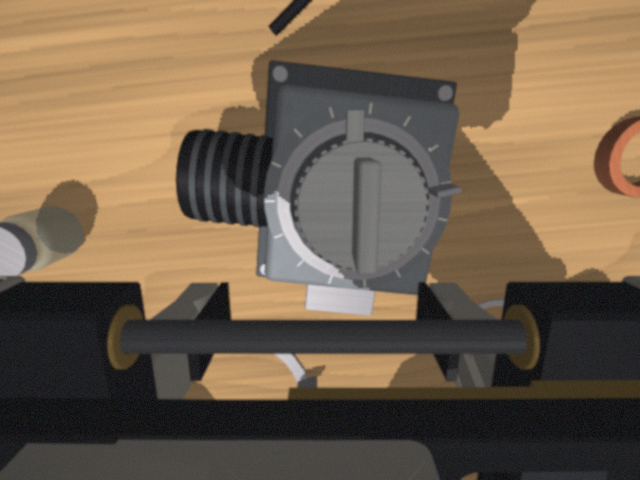

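The wrist view shows the bar upright and free at (366,215), the lug at (355,125) and the pointer at (445,188). The bar settled at -5.2° and the pointer face is at about -83.3°, which is about 78 mm in plan and within 64.4–82 mm. That fits 72° for three clicks, plus the 2° stop offset and about 3° of press.

```bash
python3 - <<'E'
from h import *
c=camera_params("wrist");p,d=grab_frame("wrist")
P=cloud(c,d);z=P[...,2];q=P[...,:2]-[.565,.0202];r=np.linalg.norm(q,axis=2)
m=(z>.165)&(z<.195)&(r<.06);b=P[m][:,:2];b=b-b.mean(0);w,v=np.linalg.eigh(b.T@b);print(np.degrees(np.arctan2(v[1,1],v[0,1])))
print(job_done())
E
```

```text
174.82879633795204
the job is handed in; nothing more can be done
None
```

I set the grind gap and handed the job in at about 17 s of the 72 s; no verdict is reported.

- **Touch:** I gripped the bar and turned the ring clockwise until the burrs touched. The torque rose past notch level to about 0.43 N m, read the same by wrist moment and joint 6 effort. I held it for more than 0.5 s, below the 0.75 N m damage level.
- **Back-off:** I turned the ring back anticlockwise by three clicks, let go and lifted clear.
- **Last checks:** The wrist camera put the bar at rest at -5.2°, the same in two pictures (within 0.03°). The pointer's face was about 78° clockwise of the lug's face, or about 78 mm in plan, inside the 64.4–82 mm window. That is a few mm over the nominal 75 mm, as expected from the pointer having been pushed about 3° past touch.
- **Pointer and bystanders:** By the commanded heights the fingertips stayed at about 149 mm, above the 137 mm pointer top. I didn't go near the jar, tape or brush, but I didn't re-measure their positions.
- **Disagreement:** The ring's starting angle was not a whole number of clicks from click 0 (about 2.6), so I worked from the felt notches and the final camera measurement instead.

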